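Set the water doser's click wheel and start it

TASK

Set the water doser for a full bucket of tile adhesive: with a fingertip, flick the lugs on the edge of its flat click wheel clockwise (seen from above), click by click, until the orange lug rests at the white pointer, without clicking it past the pointer. Then push the green start button all the way down and let it come back up. Do not press the button before the wheel is set, and leave the loose things around the doser where they are.

Things in the scene. Friction and masses are not known exactly. Their poses are not given: they have to be found in the camera images.
- doser: Grey water doser fixed to the table, housing 190 (x) x 280 (y) x 90 mm high. Origin: centre of its underside, at z = 0. z up; x points to its rear (brass fittings, pointer), y to its left end. On its top face: wheel axis at x = 0, y = +50 mm; green button at x = -30, y = -90 mm. The wheel's front half (the doser's -x side) is open to a fingertip.
- wheel_hub (a point): Centre of the click wheel's top face, on its upright axis, 114 mm above the table. White disc of 84 mm diameter (98 to 114 mm above the table) with six lugs on its edge, 60 degrees apart, each 9 mm wide, reaching 62 mm from the axis, from 98 to 118 mm above the table. One lug is orange with an orange stripe, the others black.
- orange_lug (a point): Centre of the orange lug's top face, 51 mm from the wheel axis, 118 mm above the table; it turns with the wheel. A broad orange stripe on the disc leads to it.
- pointer (a point): Tip of the white pointer at the rear of the wheel: 62 mm from the wheel axis on the doser's +x side, 116 mm above the table. It sits on a low dark steel guard that goes round the wheel's rear half, 75 to 83 mm from the axis, 112 mm high above the table.
- dose_wheel (a joint): Wheel angle, rad, growing clockwise from above (at the front lugs go to doser +y). Click stop: rests at 0, 1.047 .. 5.236 (steps of 60 degrees; end stops beyond); orange lug at pointer at 4.189; starts 2 to 4 clicks short. At each rest one lug is at the pointer, one straight at the front. Past 30 degrees it springs on to the next rest, before that back. About 3 N at a lug.
- start (a joint): Travel of the green start button in m: 0 up, 0.006 fully down. A spring returns it; fully down takes 5 N.
- start_top (a point): Centre of the green button's top face when up, 112 mm above the table; the button is 36 mm across in a black collar 52 mm across and pushes straight down.
- spacer_tub: White jar of tile spacers with yellow cap, 68 mm across, 70 mm high, upright beside the doser's left end. Loose bystander, to be left alone. Origin at its underside.
- grout_float: Blue grout float with wooden handle, 100 x 200 mm, 69 mm high, flat on the table beside the doser's right end. Loose bystander, to be left alone. Origin at its underside.
- tile_stack: Three tiles 100 x 100 mm, 24 mm high in all, on the table in front of the doser. Loose bystander, to be left alone. Origin at its underside.
- scraper: Flat red-handled scraper lying behind the doser. Loose bystander, to be left alone. Origin at its underside.
- roller_sleeve: Grey paint roller sleeve standing on end, 52 mm across, 110 mm high, left of the robot's work area. Loose bystander, to be left alone. Origin at its underside.
- primer_tin: Tin with blue band, 70 mm across, 100 mm high, in front of the doser's right end. Loose bystander, to be left alone. Origin at its underside.

How it is judged:
By the outcome, as a careful person would: the job done as asked, in the order asked, and still so for the second after the job is handed in, with the robot touching nothing.
It also fails if it takes over 51 s, if anything falls off the work surface, if the arm or the gripper's body presses on something with over 40 N, if the wrist force passes 120 N, or if a joint passes its speed limit or range.

ROBOT

A 6-joint arm with a two-finger parallel gripper is mounted at the origin on the work surface. World frame = base frame: x ahead of the robot, y to its left, z up, the work surface at z = 0. Lengths are in m, angles in rad, forces in N, time in s.
With the tool pointing down it reaches from about 0.3 to 0.875 m from the base axis. Payload 6.4 kg.
Tool frame: the origin (TCP) lies midway between the tips of the shut fingers; the grasp point (between the pads) lies 19 mm behind it (arm.grasp_offset is the distance from the TCP to the grasp point, in m); z points along the fingers, y is the direction in which the jaws open and shut (so a half turn about z gives the same grasp; the last joint's range is limited). The gripper opens to 88 mm and grips with 3 to 60 N. Pads are 18 mm wide; open, the fingers measure 123 mm over their backs; the gripper's body (75 mm by 187 mm) begins 45 mm behind the grasp point.
Start: joints at [1.131, 0.181, 1.607, -0, 1.354, -0.206], TCP at [0.133, 0.559, 0.239] pointing down, gripper open.
Joint ranges: [-2.99, 2.99], [-0.89, 2.07], [0.3, 2.58], [-1.14, 4.28], [0, 2.63], [-3.12, 3.12]. Speed limits (rad/s): [2.57, 2.57, 3.01, 3.14, 3.14, 3.14].

INTERFACE

Orientations are given as [roll, pitch, yaw] about the fixed x, y, z axes, in that order (R = Rz(yaw) Ry(pitch) Rx(roll)).
In Python, from plant import arm gives the robot as it stands.
- The arm moves only by the tool arm_command, never from a script. Its argument "rows" is a list of rows, each a list of 2 entries, a list of its own where there are three numbers: the shift along the tool's x, y, z in mm, then the turn about the tool's z in degrees. In form: [[[x, y, z], yaw], ...]. A call has 1 to 12 rows; each row shifts and turns the commanded pose from where the row before left it, along the tool's axes as they then stand; what a row does not reach is not made up. A row lasts 1/8 s, in which the tool goes at most 62.5 mm and 10.7 degrees, less where a joint would pass 70% of its speed; a pose out of reach is approached as far as the arm can. A call with a gripper value outside its range is refused whole. "claw" is the finger opening in mm, from 0 to 88.1, set as the call begins (left out, the last holds). The fingers move at their own pace and stop on an object; "squeeze" is the grip in N (left out, the last holds). Time passes only in rows, so rows that do not move let the fingers close. It gives the time, the measured TCP pose, the force and the opening at its end, in the units of the state.
- arm.state(): the state, without advancing time (a new reading comes with each control period).
- arm.grab_frame(name): name is "scene" or "top" or "wrist"; returns a dict with "frame" (480x640x3 uint8, blue, green, red), "K" (3x3 intrinsics, pixels), "R" (3x3) and "t" (3): a world point X has camera coordinates R X + t; the wrist camera has in their place "T_tool_cam" (4x4, takes a point from camera to tool coordinates, whose origin is the TCP and whose axes are the flange's). Camera axes: x right, y down, z forward; pixel columns grow to the right and rows downward; lengths in m; the calibration is good to about 2 mm. The wrist camera is an equidistant fisheye: a pixel r from the principal point sees the ray r / f radians off the axis. A picture is of the moment at which its call begins: read the wrist's pose just before it. There is no depth.
- arm.finish_job(): hands the job in, once; it reports no verdict.
The state is a dict: "clock": time; "qpos": joint angles; "qd": joint speeds; "effort": joint torques, N m; "ee_pos": TCP position; "eef_rot": TCP orientation; "ft_force": force on the tool from outside, world axes, zero at the start; "wrist_torque": the same for the moment, N m; "gripper_width": opening from 0.0 (shut) to 1.0 (fully open).
Only numpy, scipy, OpenCV 4.12 (cv2) and the standard library are available. Lean on these libraries where they do the work, as an engineer would, in place of code of your own. Each camera call takes 0.05 s, during which the arm holds its last target.

## Working session

There is one attempt and no reset: what is moved stays moved. The work goes in short steps, Python scripts to look and compute and a tool call to move; the robot and the scene stay as the last step left them, time stands still between calls to the robot, and variables do not carry over. Pictures are saved under pics/ and viewed, and the job is handed in when it is done.

Besides the shell and the picture viewer there is one more tool, called after "Request:" by a JSON object that holds its "api" and its "payload". arm_command: Moves the arm, as the interface text tells. Its arguments: {"type":"object","properties":{"rows":{"type":"array"},"claw":{"type":"number"},"squeeze":{"type":"number"}},"required":["rows"]}

```bash
ls; mkdir -p pics; python3 - <<'E'
from plant import arm
import cv2
s=arm.state();print({k:s[k] for k in('clock','ee_pos','eef_rot','gripper_width','ft_force')})
for n in('scene','top'):
    f=arm.grab_frame(n);cv2.imwrite(f'pics/{n}0.png',f['frame']);print(n,f['K'],f['R'],f['t'])
E
```

```text
pics
{'clock': 0.0, 'ee_pos': array([0.13295416, 0.55886187, 0.23781075]), 'eef_rot': array([-3.13986063e+00, -3.47851792e-04,  2.90781782e+00]), 'gripper_width': 0.9978139384043866, 'ft_force': array([1.22600012, 0.4203485 , 0.834152  ])}
scene [[455.43139342   0.         315.35844616]
 [  0.         455.43139342 233.83084567]
 [  0.           0.           1.        ]] [[ 0.01208842  0.99986549 -0.01108492]
 [ 0.56389231 -0.01597147 -0.82569388]
 [-0.82575985  0.00373063 -0.56400952]] [-0.10132479 -0.23459979  1.6252655 ]
top [[444.50977426   0.         316.17835113]
 [  0.         444.50977426 235.48647901]
 [  0.           0.           1.        ]] [[ 0.01491138 -0.99973486  0.01754589]
 [-0.99305374 -0.01685546 -0.11644812]
 [ 0.11671299 -0.01568761 -0.99304178]] [0.07277072 0.58410537 0.97641199]
```

View pics/scene0.png

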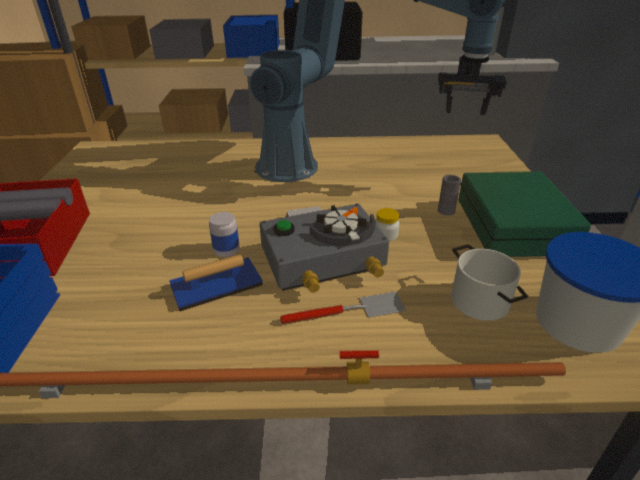

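View pics/top0.png

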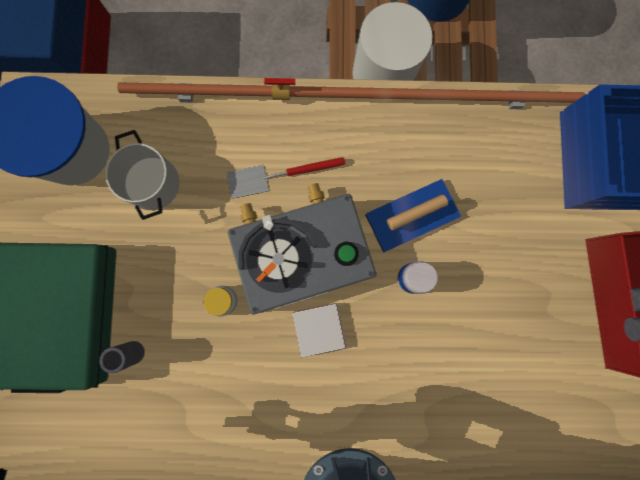

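```bash
python3 - <<'E'
import cv2
f=cv2.imread('pics/top0.png')
cv2.imwrite('pics/crop0.png',cv2.resize(f[180:320,220:390],None,fx=4.5,fy=4.2,interpolation=cv2.INTER_CUBIC))
E
```

```text
(no output)
```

View pics/crop0.png

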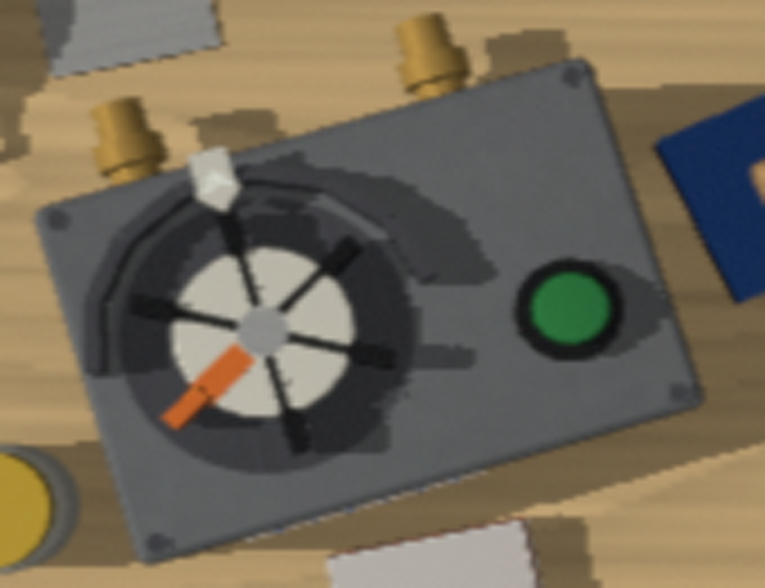

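```bash
cat > h.py <<'E'
import numpy as np
from plant import arm
def back(f,uv,z):
    R,t,K=f['R'],f['t'],f['K']
    C=-R.T@t; d=R.T@np.linalg.inv(K)@np.array([*uv,1.]); return C+d*(z-C[2])/d[2]
def proj(f,X):
    p=f['K']@(f['R']@np.asarray(X)+f['t']); return p[:2]/p[2]
E
python3 - <<'E'
from h import *
f=arm.grab_frame('top')
c=lambda x,y:(220+(x+.5)/4.5-.5,180+(y+.5)/4.2-.5)
hub=back(f,c(262,330),.116); 
for n,p,z in[('RL',(38,207),.09),('RR',(588,60),.09),('FR',(702,402),.09),('FL',(146,562),.09)]:
    print(n,back(f,c(*p),z))
P=[back(f,c(*p),.09) for p in[(38,207),(588,60),(702,402),(146,562)]]
print('cen',sum(P)/4)
b=back(f,c(570,306),.112)
print('hub',hub,'btn',b)
d=b-hub; 
print(np.linalg.norm(d[:2]), 'yaw',np.degrees(np.arctan2(d[1],d[0])-np.arctan2(-140,-30)))
for a,e in((0,1),(3,2),):
    v=P[a]-P[e]; print(np.degrees(np.arctan2(v[1],v[0]))-90,np.linalg.norm(v))
for a,e in((0,3),(1,2)):
    v=P[a]-P[e]; print(np.degrees(np.arctan2(v[1],v[0])),np.linalg.norm(v))
E
```

```text
RL [0.58720884 0.27177244 0.09      ]
RR [0.668354  0.0103002 0.09     ]
FR [ 0.4930658  -0.04469836  0.09      ]
FL [0.40952124 0.21488173 0.09      ]
cen [0.53953747 0.113064   0.09      ]
hub [0.52452482 0.16202396 0.116     ] btn [0.53900975 0.01995454 0.112     ]
0.1428059321398908 yaw 17.916329938533195
17.24118128423619 0.2737741182592575
17.840512256157524 0.2726930833514526
17.753643585730423 0.18657286927752398
17.4198113673347 0.18371390034629415
```

Request:
{"api": "arm_command", "payload": {"rows": [[[0,0,0],0],[[0,0,0],0],[[0,0,0],0],[[0,0,0],0],[[0,0,0],0],[[0,0,0],0]], "claw": 0}}

```text
clock: 0.9
ee_pos: [0.1332, 0.5594, 0.2387]
eef_rot: [3.142, 0.0, 2.908]
ft_force: [0.1, -0.3, 0.2]
gripper_width: 0.345
```

```bash
cat >> h.py <<'E'
hub=np.array([.5245,.1614]); btn=np.array([.5388,.0193]); Y=17.6
def pose(phi,r):
    f=np.radians(phi); w=np.radians(Y); u=np.array([np.cos(w),np.sin(w)]); v=np.array([-u[1],u[0]])
    return hub+r*(-np.cos(f)*u+np.sin(f)*v), 107.6-phi+(Y-17.6)
def rel(p,z,yaw=None):
    s=arm.state(); y=s['eef_rot'][2]; d=np.asarray(p)-s['ee_pos'][:2]
    print('tool xyz mm',np.round(1e3*np.array([np.cos(y)*d[0]+np.sin(y)*d[1],np.sin(y)*d[0]-np.cos(y)*d[1],s['ee_pos'][2]-z]),1),'turn',None if yaw is None else round(np.degrees(y)-yaw,1))
E
python3 - <<'E'
from h import *
import cv2
p,y=pose(-30,66); print(p,y); rel(p,.18,y)
f=arm.grab_frame('wrist');cv2.imwrite('pics/w0.png',f['frame']);print(f['K'],f['T_tool_cam'])
E
```

```text
[-43.97945758 -48.57665248] 137.6
tool xyz mm [ 31530.1 -58018.3     58.7] turn 29.0
[[371.64829954   0.         321.26032805]
 [  0.         371.64829954 232.06348155]
 [  0.           0.           1.        ]] [[ 9.19221788e-05 -9.49898696e-01 -3.12557930e-01  8.11447483e-02]
 [ 9.99999294e-01 -2.82940669e-04  1.15398476e-03 -5.96226225e-04]
 [-1.18460397e-03 -3.12557815e-01  9.49897999e-01 -1.47054146e-01]
 [ 0.00000000e+00  0.00000000e+00  0.00000000e+00  1.00000000e+00]]
```

View pics/w0.png

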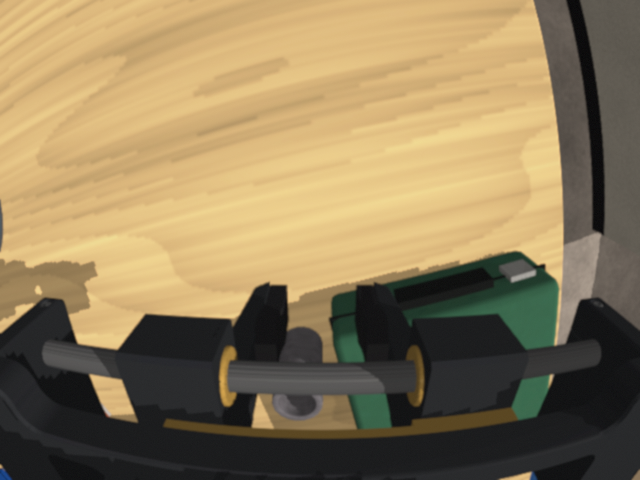

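Request:
{"api": "arm_command", "payload": {"rows": [[[-36,-29,0],0],[[-36,-29,0],0],[[-36,-29,0],0],[[-36,-29,0],0],[[-36,-29,0],0],[[-36,-29,0],0],[[-36,-29,0],0],[[-36,-29,0],0],[[-36,-29,0],0],[[-36,-29,0],0],[[-36,-29,0],0],[[0,0,0],0]]}}

```text
clock: 2.45
ee_pos: [0.4461, 0.1551, 0.2389]
eef_rot: [-3.141, 0.001, 2.904]
ft_force: [-0.2, -0.0, 0.1]
gripper_width: 0.006
```

Request:
{"api": "arm_command", "payload": {"rows": [[[0,0,5],7.3],[[0,0,15],7.3],[[0,0,15],7.2],[[0,0,5],7.2],[[0,0,0],0]]}}

```text
clock: 3.08
ee_pos: [0.4436, 0.1581, 0.1983]
eef_rot: [-3.141, -0.001, 2.404]
ft_force: [0.5, -0.2, 0.2]
gripper_width: 0.004
```

```bash
python3 - <<'E'
from h import *
import cv2
p,y=pose(-30,.066); print(p,y); rel(p,.18,y)
print(arm.state()['ee_pos'],arm.state()['gripper_width'])
f=arm.grab_frame('wrist');cv2.imwrite('pics/w1.png',f['frame'])
E
```

```text
[0.47999604 0.11266195] 137.6
tool xyz mm [-57.4  -9.1  18.3] turn 0.1
[0.44363944 0.15806806 0.19831296] 0.004299902158607779
```

View pics/w1.png

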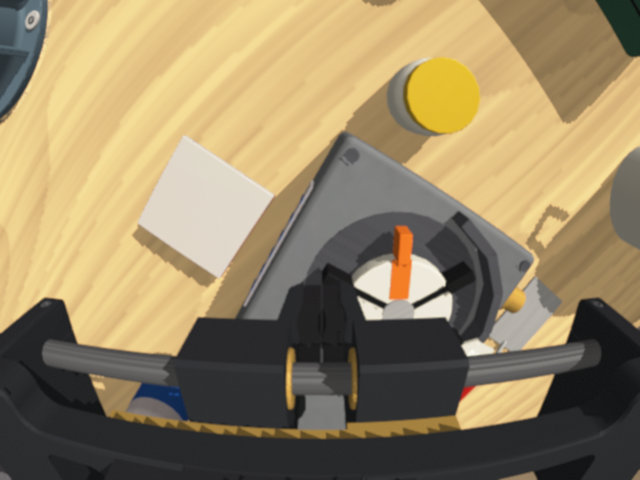

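```bash
python3 - <<'E'
import cv2,numpy as np
from h import *
f=cv2.imread('pics/w1.png')
c=cv2.resize(f[200:400,220:460],None,fx=3,fy=3,interpolation=cv2.INTER_CUBIC)
c=np.clip(c.astype(float)*1.8,0,255).astype('uint8')
g=arm.grab_frame('wrist');K=g['K'];T=np.linalg.inv(g['T_tool_cam'])
for P in [(x,y,z) for x in(-.009,.009) for y in(-.0175,-.01,0,.01,.0175) for z in (0,-.019)]:
    q=(T@np.array([*P,1]))[:3]; th=np.arctan2(np.hypot(q[0],q[1]),q[2]); ph=np.arctan2(q[1],q[0])
    u=K[0,2]+K[0,0]*th*np.cos(ph); v=K[1,2]+K[0,0]*th*np.sin(ph)
    if P[2]==0: cv2.circle(c,(int((u-220)*3),int((v-200)*3)),3,(0,255,0),-1)
    else: cv2.circle(c,(int((u-220)*3),int((v-200)*3)),3,(0,0,255),-1)
cv2.imwrite('pics/w1c.png',c)
E
```

```text
(no output)
```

View pics/w1c.png

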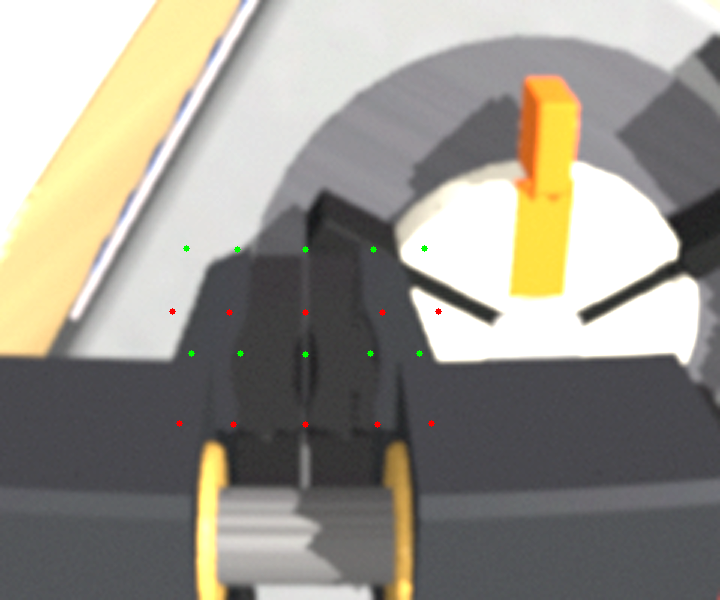

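```bash
python3 - <<'E'
from h import *
p,y=pose(-30,.060); rel(p,.104,y)
E
```

```text
tool xyz mm [-56.8  -3.5  95. ] turn 0.2
```

Request:
{"api": "arm_command", "payload": {"rows": [[[-15,-1,0],0],[[-25,-1,0],0],[[-17,-1.5,0],0],[[0,0,25],0],[[0,0,30],0],[[0,0,10],0],[[0,0,0],0],[[0,0,0],0]]}}

```text
clock: 4.18
ee_pos: [0.4852, 0.1162, 0.1349]
eef_rot: [3.14, 0.001, 2.402]
ft_force: [-0.2, -0.1, 0.9]
gripper_width: 0.001
```

```bash
python3 - <<'E'
from h import *
import cv2
p,y=pose(-30,.060); rel(p,.104,y)
f=arm.grab_frame('scene');cv2.imwrite('pics/s2.png',cv2.resize(f['frame'][160:300,220:420],None,fx=4,fy=4,interpolation=cv2.INTER_CUBIC))
E
```

```text
tool xyz mm [ 1.4 -0.1 30.9] turn 0.0
```

View pics/s2.png

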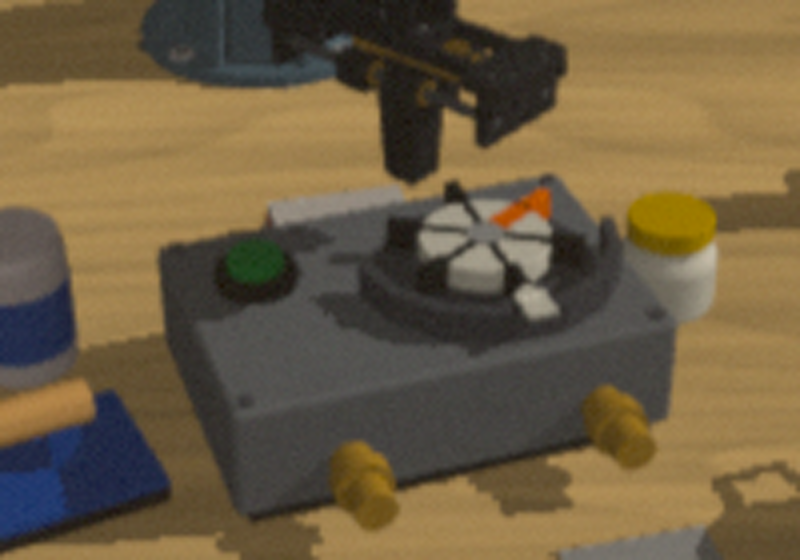

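Request:
{"api": "arm_command", "payload": {"rows": [[[1,0,15],0],[[0,0,16],0],[[0,0,0],0],[[5.2,0.2,0],5],[[5.2,0.2,0],5],[[5.2,0.2,0],5],[[5.2,0.2,0],5],[[0,0,0],0]]}}

```text
clock: 5.22
ee_pos: [0.4709, 0.1331, 0.1027]
eef_rot: [-3.141, 0.001, 2.054]
ft_force: [0.9, -2.5, -0.1]
gripper_width: 0.007
```

Request:
{"api": "arm_command", "payload": {"rows": [[[5.2,0.2,0],5],[[5.2,0.2,0],5],[[5.2,0.2,0],5],[[5.2,0.2,0],5],[[5.2,0.2,0],5],[[0,0,0],0]]}}

```text
clock: 5.98
ee_pos: [0.464, 0.1585, 0.1027]
eef_rot: [-3.142, -0.0, 1.619]
ft_force: [-0.5, -0.1, -0.3]
gripper_width: 0.004
```

```bash
python3 - <<'E'
from h import *
import cv2
p,y=pose(15,.060); rel(p,.104,y)
f=arm.grab_frame('scene');cv2.imwrite('pics/s3.png',cv2.resize(f['frame'][160:300,220:420],None,fx=4,fy=4,interpolation=cv2.INTER_CUBIC))
E
```

```text
tool xyz mm [ 0.2  0.6 -1.3] turn 0.2
```

View pics/s3.png

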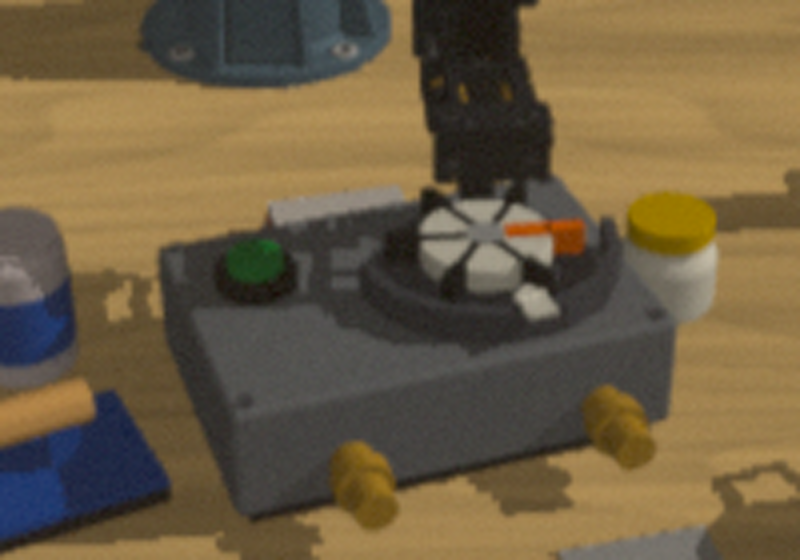

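Request:
{"api": "arm_command", "payload": {"rows": [[[4,0,0],4],[[4,0,0],4],[[0,0,0],0],[[0,0,0],0],[[0,0,0],0]]}}

```text
clock: 6.65
ee_pos: [0.4639, 0.166, 0.1027]
eef_rot: [-3.142, 0.0, 1.478]
ft_force: [0.4, 0.7, 0.1]
gripper_width: 0.006
```

```bash
python3 - <<'E'
from h import *
import cv2
p,y=pose(23,.060); rel(p,.104,y)
f=arm.grab_frame('scene');cv2.imwrite('pics/s4.png',cv2.resize(f['frame'][160:300,220:420],None,fx=4,fy=4,interpolation=cv2.INTER_CUBIC))
E
```

```text
tool xyz mm [ 1.1  0.8 -1.3] turn 0.1
```

View pics/s4.png

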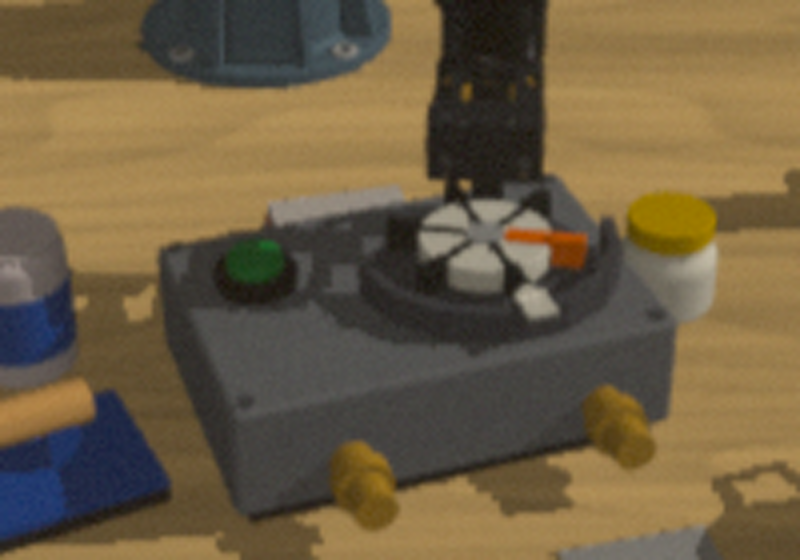

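Request:
{"api": "arm_command", "payload": {"rows": [[[0,0,-10],0],[[0,0,-25],0],[[0,0,0],-9],[[0,0,0],-9],[[0,0,0],-9],[[0,0,0],-9],[[0,0,0],-9],[[0,0,0],-8],[[0,0,0],0]]}}

```text
clock: 7.82
ee_pos: [0.4641, 0.1662, 0.1384]
eef_rot: [3.141, 0.001, 2.401]
ft_force: [-0.2, 0.0, -0.8]
gripper_width: 0.003
```

```bash
python3 - <<'E'
from h import *
import cv2
p,y=pose(-30,.060); rel(p,.104,y)
f=arm.grab_frame('wrist');cv2.imwrite('pics/w4.png',f['frame'])
E
```

```text
tool xyz mm [-47.9 -22.8  34.4] turn -0.1
```

View pics/w4.png

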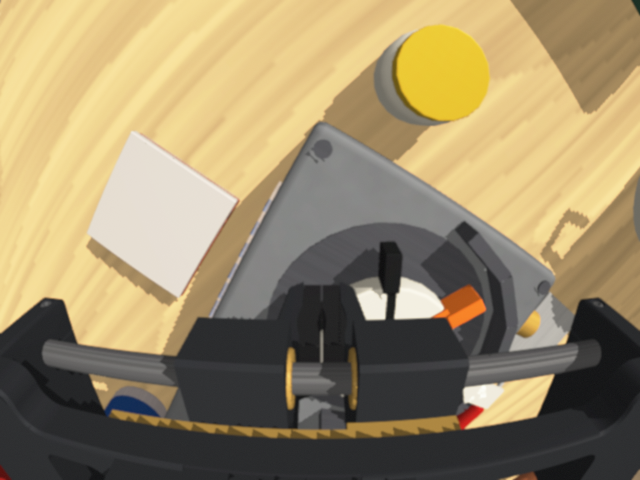

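Request:
{"api": "arm_command", "payload": {"rows": [[[-24,-12,0],0],[[-24,-11,0],0],[[0,0,0],0],[[0,0,17],0],[[0,0,17],0],[[0,0,0],0]]}}

```text
clock: 8.62
ee_pos: [0.4816, 0.1174, 0.1013]
eef_rot: [-3.138, -0.004, 2.402]
ft_force: [0.2, -0.2, -0.7]
gripper_width: 0.003
```

```bash
python3 - <<'E'
from h import *
import cv2
p,y=pose(-30,.060); rel(p,.104,y)
E
```

```text
tool xyz mm [-2.   1.4 -2.7] turn 0.0
```

Request:
{"api": "arm_command", "payload": {"rows": [[[5.2,0.2,0],5],[[5.2,0.2,0],5],[[5.2,0.2,0],5],[[5.2,0.2,0],5],[[5.2,0.2,0],5],[[5.2,0.2,0],5],[[5.2,0.2,0],5],[[5.2,0.2,0],5],[[5.2,0.2,0],5],[[4,0,0],4],[[4,0,0],4],[[0,0,0],0]]}}

```text
clock: 10.12
ee_pos: [0.464, 0.1666, 0.1037]
eef_rot: [-3.141, -0.0, 1.478]
ft_force: [-0.5, 0.7, -0.5]
gripper_width: 0.005
```

Request:
{"api": "arm_command", "payload": {"rows": [[[0,0,0],0],[[0,0,0],0],[[0,0,0],0]]}}

```text
clock: 10.5
ee_pos: [0.4641, 0.166, 0.1037]
eef_rot: [-3.142, 0.0, 1.477]
ft_force: [-0.3, -0.3, -0.9]
gripper_width: 0.004
```

```bash
python3 - <<'E'
from h import *
import cv2
p,y=pose(23,.060); rel(p,.104,y)
f=arm.grab_frame('scene');cv2.imwrite('pics/s5.png',cv2.resize(f['frame'][160:300,220:420],None,fx=4,fy=4,interpolation=cv2.INTER_CUBIC))
E
```

```text
tool xyz mm [ 1.1  0.5 -0.3] turn 0.0
```

View pics/s5.png

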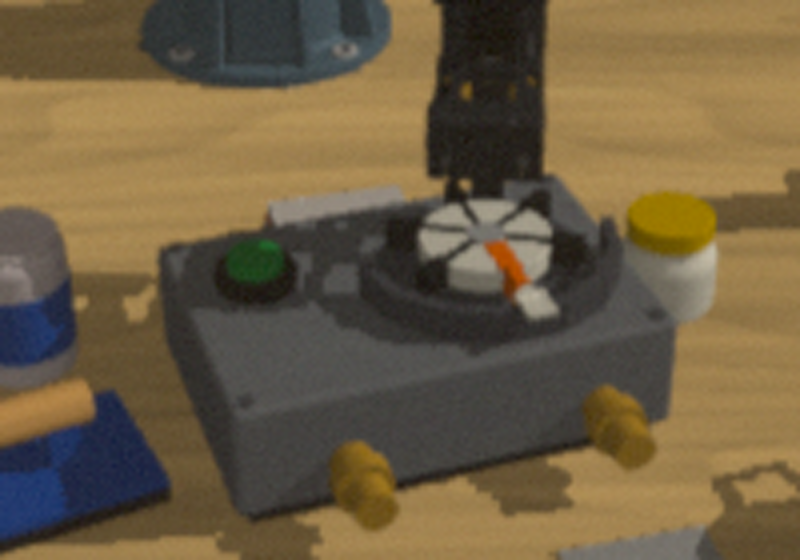

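Request:
{"api": "arm_command", "payload": {"rows": [[[0,0,-10],0],[[0,0,-25],0],[[0,0,-5],0],[[0,0,0],0]]}}

```text
clock: 11.05
ee_pos: [0.4644, 0.1661, 0.1441]
eef_rot: [3.14, -0.0, 1.477]
ft_force: [-1.1, 0.3, 0.1]
gripper_width: 0.006
```

```bash
python3 - <<'E'
from h import *
rel(btn,.125)
E
```

```text
tool xyz mm [-139.2   87.9   19.1] turn None
```

Request:
{"api": "arm_command", "payload": {"rows": [[[-15,0,0],0],[[-35,20,0],0],[[-35,26,0],0],[[-34,26,0],0],[[-20,16,0],0],[[0,0,10],0],[[0,0,9],0],[[0,0,0],0]]}}

```text
clock: 12.05
ee_pos: [0.537, 0.0207, 0.1232]
eef_rot: [-3.138, -0.0, 1.478]
ft_force: [-0.8, -0.5, -0.2]
gripper_width: 0.002
```

```bash
python3 - <<'E'
from h import *
import cv2
rel(btn,.112)
f=arm.grab_frame('scene');cv2.imwrite('pics/s6.png',cv2.resize(f['frame'][160:300,220:420],None,fx=4,fy=4,interpolation=cv2.INTER_CUBIC))
E
```

```text
tool xyz mm [-1.2  1.9 11.2] turn None
```

View pics/s6.png

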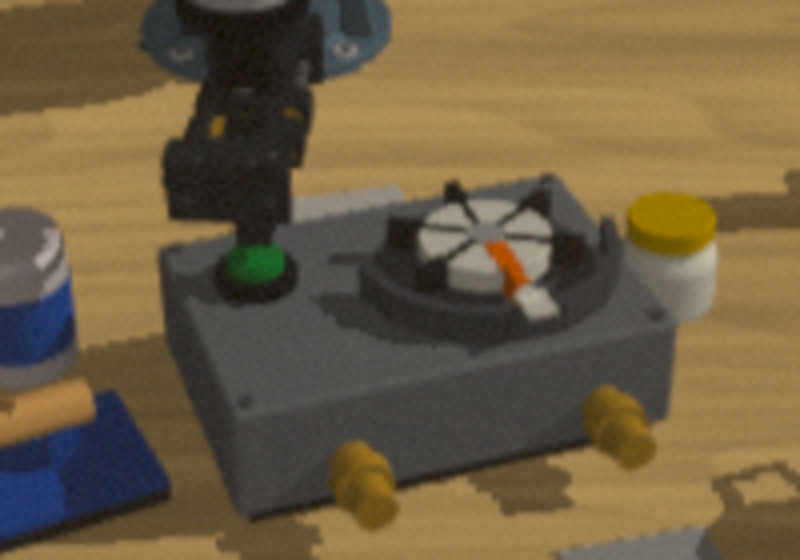

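Wheel is set, with the orange lug (crop ~(515,270)) at the white pointer. The finger is above the button. Next I press in small steps and watch the force.

Request:
{"api": "arm_command", "payload": {"rows": [[[-1,1,5],0],[[0,0,5],0],[[0,0,3],0],[[0,0,2],0],[[0,0,1],0],[[0,0,0],0]]}}

```text
clock: 12.85
ee_pos: [0.5394, 0.0185, 0.1088]
eef_rot: [-3.141, -0.0, 1.477]
ft_force: [-2.6, 2.3, 3.2]
gripper_width: 0.006
```

Request:
{"api": "arm_command", "payload": {"rows": [[[0,0,1],0],[[0,0,1],0],[[0,0,1],0],[[0,0,0],0]]}}

```text
clock: 13.35
ee_pos: [0.5396, 0.0184, 0.1064]
eef_rot: [-3.142, -0.0, 1.477]
ft_force: [-5.4, 2.2, 9.8]
gripper_width: 0.009
```

Request:
{"api": "arm_command", "payload": {"rows": [[[0,0,1],0],[[0,0,1],0],[[0,0,0],0]]}}

```text
clock: 13.72
ee_pos: [0.5397, 0.0184, 0.1061]
eef_rot: [-3.142, 0.0, 1.477]
ft_force: [-11.4, 3.0, 22.5]
gripper_width: 0.006
```

```bash
python3 - <<'E'
from h import *
import cv2
rel(btn,.106)
f=arm.grab_frame('scene');cv2.imwrite('pics/s7.png',cv2.resize(f['frame'][190:250,250:330],None,fx=10,fy=10,interpolation=cv2.INTER_CUBIC))
E
```

```text
tool xyz mm [ 0.8 -1.   0.1] turn None
```

View pics/s7.png

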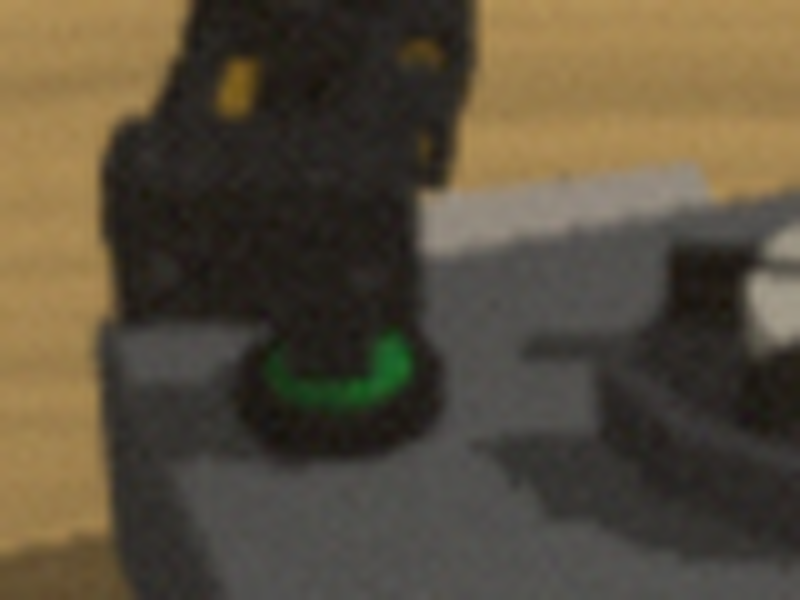

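Hard bottom: the height stalled at 106 mm while the force rose to 22 N, so the button is fully down. Now I release and retreat.

Request:
{"api": "arm_command", "payload": {"rows": [[[0,0,-4],0],[[0,0,-10],0],[[0,0,-25],0],[[0,0,-40],0],[[0,0,-40],0],[[-30,-40,0],0],[[-30,-40,0],0],[[-30,-40,0],0],[[0,-40,0],0],[[0,0,0],0],[[0,0,0],0]]}}

```text
clock: 15.15
ee_pos: [0.3726, -0.0567, 0.2233]
eef_rot: [3.14, 0.001, 1.476]
ft_force: [0.2, -0.9, -0.1]
gripper_width: 0.006
```

```bash
python3 - <<'E'
from h import *
import cv2
print(arm.state()['ee_pos'],arm.state()['ft_force'])
f=arm.grab_frame('scene');a=cv2.resize(f['frame'][130:330,160:480],None,fx=2.5,fy=2.5,interpolation=cv2.INTER_CUBIC)
cv2.imwrite('pics/s8.png',a)
cv2.imwrite('pics/t8.png',arm.grab_frame('top')['frame'])
E
```

```text
[ 0.37264588 -0.05668755  0.22328079] [ 0.1811487  -0.89649768 -0.0905034 ]
```

View pics/s8.png

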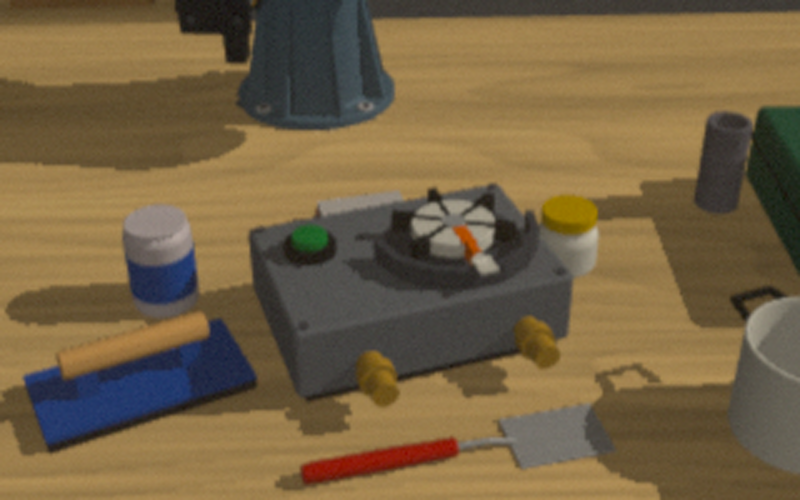

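View pics/t8.png

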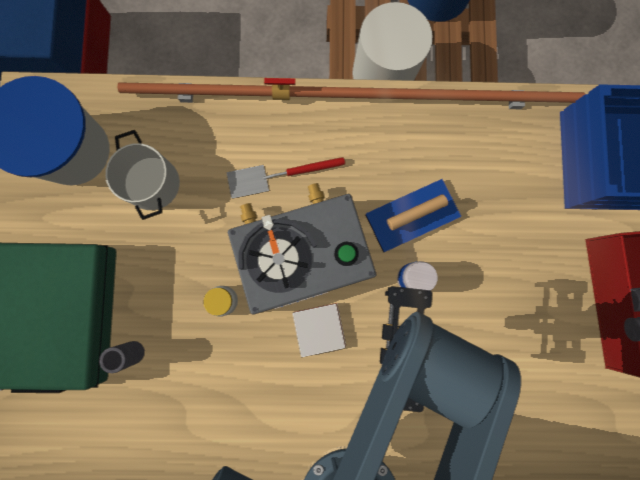

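The orange lug is at the pointer, the button (346,253) is up, the bystanders are where they were, and the arm is clear of everything.

```bash
python3 -c "
from plant import arm
print(arm.finish_job())"
```

```text
the job is handed in; nothing more can be done
None
```

The doser is set and started, and the job was handed in at about 15 s of the 51 s allowed.

- **Wheel:** I flicked it two clicks clockwise with the shut fingertips. The last pictures show the orange lug at the white pointer.
- **Button:** I pressed it only after the wheel was set. It stopped hard at 106 mm, its full 6 mm of travel, while the force rose to about 22 N upward and 11 N sideways. It takes 5 N to push fully down. After I lifted off, the pictures show it back up.
- **Surroundings:** By eye, the loose things in the top view are where they were at the start. The robot was touching nothing when I handed in.

No check failed or disagreed.

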